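# Clear the mask aligner bench

## Robot

A 7-joint arm with a two-finger parallel gripper is mounted at the origin on the work surface. World frame = base frame: x ahead of the robot, y to its left, z up, the work surface at z = 0. Lengths are in m, angles in rad, forces in N, time in s.
With the tool pointing down it reaches from about 0.425 to 0.95 m from the base axis. Payload 16.7 kg.
Tool frame: the origin (TCP) lies on the centre line of the jaws, within the pads' length; the fingertips stand env.tip_reach ahead of it and the grasp point (between the pads) lies 11 mm behind it (env.tip_reach is the distance from the TCP to the fingertips, in m); z points along the fingers, y is the line along which they close (so a half turn about z gives the same grasp; the last joint's range is limited). The gripper opens to 94 mm and grips with 3 to 60 N. Pads are 16 mm wide; open, the fingers measure 119 mm over their backs; the gripper's body (75 mm by 177 mm) begins 78 mm behind the grasp point.
Start: joints at [-1.431, 0.426, 0.074, 1.606, -0.034, 1.111, -0.067], TCP at [0.193, 0.647, 0.213] pointing down, gripper open.
Joint ranges: [-2.85, 2.85], [-0.5, 2.14], [-1.23, 1.37], [0.21, 2.46], [-1.02, 4.16], [0.16, 2.05], [-2.73, 2.73]. Speed limits (rad/s): [1.89, 1.89, 2.39, 2.39, 3.01, 3.01, 3.01].

## Interface

Orientations are given as a rotation vector (axis times angle).
In Python, from cell import sensors, imaging, env gives the robot as it stands.
- The arm moves only by the shell command python3 -m creep 'ROWS' [FORCE]. ROWS is text: rows parted by semicolons, each of 5 numbers parted by spaces: the shift along the tool's x, y, z in mm, then the turn about the tool's z in rad, then the opening, from -1 (shut) to 1 (fully open). A call has 1 to 5 rows; each row shifts and turns the commanded pose from where the row before left it, along the tool's axes as they then stand; what a row does not reach is not made up. A row lasts 1/8 s, in which the tool goes at most 62.5 mm and 10.7 degrees, less where a joint would pass 70% of its speed; a pose out of reach is approached as far as the arm can. A call with a gripper value outside its range is refused whole. The fingers move at their own pace and stop on an object; FORCE is the grip in N (left out, the last holds). Time passes only in rows, so rows that do not move let the fingers close. It gives the time, the measured TCP pose, the force, the opening and the grip force at its end, in the units of the state.
- sensors.state(): the state, without advancing time (a new reading comes with each control period).
- imaging.snapshot(name): name is "side" or "top" or "wrist"; returns the picture (384x512x3 uint8, blue, green, red); there is no depth.
- imaging.calibration(name): a dict with "fovy" (degrees; the focal length in pixels is half the picture's height over the tangent of half this angle, whatever the lens; pixels are square), "cx", "cy" (the principal point, pixels), "xyz" and "orientation" of the camera in the world; the wrist camera has in their place "mount" (4x4, takes a point from camera to tool coordinates, whose origin is the TCP and whose axes are the flange's). Camera axes: x right, y up, looking along -z (the intrinsics and any distortion apply to the point x, -y, -z); pixel columns grow to the right and rows downward; lengths in m; the calibration is good to about 2 mm. A picture is of the moment at which its call begins: read the wrist's pose just before it. calibration takes no time and is no camera call.
- env.finish_job(): hands the job in; it is judged then, once.
The state is a dict: "clock": time; "q": joint angles; "dq": joint speeds; "effort": joint torques, N m; "position": TCP position; "orientation": TCP orientation; "ft_force": force on the tool from outside, world axes, zero at the start; "ft_torque": the same for the moment, N m; "width": finger opening in m; "grip_force": force on a finger pad.
Only numpy, scipy, OpenCV 4.12 (cv2) and the standard library are available. Lean on these libraries where they do the work, as an engineer would, in place of code of your own. Each camera call takes 0.05 s, during which the arm holds its last target. There are 200 camera calls.

## Task

Clear the loose parts off the aligner bench to where they belong: each of the two round white wafer carriers flat in a bay of its own in the low two-bay tray, the vacuum pipe stub in the deep open bin, and the microscope objective standing upright in the middle of its black hinged case; open the case for it and close the lid fully afterwards. Set every part down gently, do not drop it, and leave the glass beaker and the amber jar where they are.

Things in the scene. Friction and masses are not known exactly. Their poses are not given: they have to be found in the camera images.
- objective: microscope objective standing on its threaded end, nose up: aluminium with a black grip ring, 42 mm high. Round about its z axis: thread 24 mm in diameter up to z = 5 mm, straight barrel 32 mm in diameter from z = 5 to 28 mm (grip here), then tapering to a 16 mm nose. About 150 g. Origin at the centre of its underside, z up.
- carrier_a: white plastic wafer carrier, a round puck 58 mm in diameter and 22 mm high, lying flat on the bench, about 60 g. Origin at the centre of its underside, z up. The two carriers are identical and interchangeable.
- carrier_b: white plastic wafer carrier, a round puck 58 mm in diameter and 22 mm high, lying flat on the bench, about 60 g. Origin at the centre of its underside, z up. The two carriers are identical and interchangeable.
- stub: bare steel vacuum pipe stub standing on end: tube 26 mm in diameter with a round flange 40 mm in diameter and 6 mm thick at each end, 40 mm high in all, about 140 g. Can be gripped across the top flange. Origin at the centre of its underside, z up.
- case: fixed black box, 100 (x) by 110 (y) by 46 mm high, walls and floor 5 mm, with the hinged lid case_lid. Origin: centre of the underside, z up; yaw within 0.22 rad of 0. Hinge line parallel to y at x = +50, z = 46.5 mm (side away from the robot). Lid: plate 6 mm thick with a steel grip bar parallel to y, centred at x = -38, y = 0, z = 74.5 mm when shut; it turns with the lid about the hinge line.
- case_lid (a joint): lid angle: 0 shut, grows as it opens upward and away from the robot, to 1.75 rad; starts up to 0.22 ajar. Stiff hinge: stays where it is left, moving it takes 1 to 2 N at the grip. Grip: bar 14 mm in diameter, 26 mm long, on a 12 mm wide foot, centre 22 mm above the lid top; pinched by its flat ends it can pivot between the fingers.
- tray: fixed low aluminium tray 90 mm (x) by 170 mm (y), 10 mm high, walls 4 mm, floor 4 mm thick; one divider wall across the middle parts it into two bays, each 82 by 79 mm inside, centred at y = +41.5 and y = -41.5 mm. Origin at the centre of the underside, z up.
- bin: fixed deep aluminium bin, open on top and undivided, 110 by 110 mm and 45 mm high, walls and floor 4 mm thick. Origin at the centre of the underside, z up.
- beaker: bystander: loose clear glass beaker, 60 mm in diameter, 60 mm high. Origin at the centre of its underside. Leave it alone.
- jar: bystander: loose closed jar of amber glass with a black cap, 54 mm in diameter, 60 mm high. Origin at the centre of its underside. Leave it alone.

How it is judged:
At the end, for the whole second after the job is handed in: One carrier flat (0.1 rad) on the floor of each tray bay, within 16 mm in x and 15 mm in y of its centre; objective upright (0.1 rad) on the case floor within 15 mm of its centre, lid below 0.06 rad; stub inside the bin in any attitude; all at rest (((x of carrier_a in the frame of tray between -0.016 and 0.016 m and y of carrier_a in the frame of tray between 0.0265 and 0.0565 m and z of each of carrier_a, carrier_b in the frame of tray below 0.008 m and angle between each of carrier_a, carrier_b's own z axis and vertical below 0.1 rad and x of carrier_b in the frame of tray between -0.016 and 0.016 m and y of carrier_b in the frame of tray between -0.0565 and -0.0265 m) or (x of carrier_a in the frame of tray between -0.016 and 0.016 m and y of carrier_a in the frame of tray between -0.0565 and -0.0265 m and z of each of carrier_a, carrier_b in the frame of tray below 0.008 m and angle between each of carrier_a, carrier_b's own z axis and vertical below 0.1 rad and x of carrier_b in the frame of tray between -0.016 and 0.016 m and y of carrier_b in the frame of tray between 0.0265 and 0.0565 m)) and horizontal distance between objective and case below 0.015 m and z of objective in the frame of case below 0.01 m and angle between objective's own z axis and vertical below 0.1 rad and value of joint case_lid below 0.06 rad and x of stub in the frame of bin between -0.052 and 0.052 m and y of stub in the frame of bin between -0.052 and 0.052 m and z of stub in the frame of bin below 0.032 m and linear speed of each of objective, carrier_a, carrier_b, stub below 0.02 m/s); the robot touches nothing.
It fails at once if the beaker or the jar is pushed more than 20 mm or tipped (distance of any of beaker, jar from where it was at the start of the episode above 0.02 m or angle between any of beaker, jar's own z axis and vertical above 0.35 rad).
It fails at once if a part moves faster than 0.5 m/s within 30 mm of the floor of its target (dropped or flung in) ((horizontal distance between objective and case below 0.05 m and z of objective in the frame of case below 0.03 m and linear speed of objective above 0.5 m/s) or (horizontal distance between stub and bin below 0.05 m and z of stub in the frame of bin below 0.03 m and linear speed of stub above 0.5 m/s) or (horizontal distance between carrier_a and tray below 0.07 m and z of carrier_a in the frame of tray below 0.03 m and linear speed of carrier_a above 0.5 m/s) or (horizontal distance between carrier_b and tray below 0.07 m and z of carrier_b in the frame of tray below 0.03 m and linear speed of carrier_b above 0.5 m/s)).
It also fails if it takes over 138 s, if anything falls off the work surface, if the arm or the gripper's body presses on something with over 40 N, if the wrist force passes 120 N, or if a joint passes its speed limit or range.

## Working session

There is one attempt and no reset: what is moved stays moved. The work goes in short steps, Python scripts to look and compute and a shell command to move; the robot and the scene stay as the last step left them, time stands still between calls to the robot, and variables do not carry over. Pictures are saved under pics/ and viewed, at most 14 in all, crops included, and the job is handed in when it is done.

```bash
mkdir -p pics; ls
python3 - <<'E'
from cell import sensors, imaging, env
import cv2
s=sensors.state();print({k:s[k] for k in('clock','position','orientation','width')},env.tip_reach)
for n in("side","top","wrist"):
    cv2.imwrite(f"pics/{n}0.png",imaging.snapshot(n));print(n,imaging.calibration(n))
E
```

```text
pics
{'clock': 0.0, 'position': array([0.19281974, 0.64644573, 0.21281067]), 'orientation': array([-4.53714941e-01, -3.10860653e+00,  1.90563922e-03]), 'width': 0.09396471442201683} 0.008
side {'fovy': 49.8698358279388, 'cx': 252.24823429721292, 'cy': 186.95792812062908, 'xyz': array([ 0.26228822, -0.81403979,  0.84528975]), 'orientation': array([ 0.83492037, -0.16082367, -0.33837928])}
top {'fovy': 50.35922613801032, 'cx': 256.5339267843032, 'cy': 191.0370165727405, 'xyz': array([ 0.33853835, -0.00543239,  1.2674539 ]), 'orientation': array([ 0.14296631, -0.14564647, -1.54817252])}
wrist {'fovy': 69.84216178514139, 'cx': 254.60315907068033, 'cy': 190.74798857605214, 'mount': array([[-1.04709541e-04,  9.66361871e-01,  2.57186165e-01,
         7.27767804e-02],
       [ 9.99999957e-01,  3.10946221e-05,  2.90298972e-04,
         7.35358041e-04],
       [ 2.72536751e-04,  2.57186184e-01, -9.66361833e-01,
        -1.70849626e-01],
       [ 0.00000000e+00,  0.00000000e+00,  0.00000000e+00,
         1.00000000e+00]])}
```

View pics/top0.png

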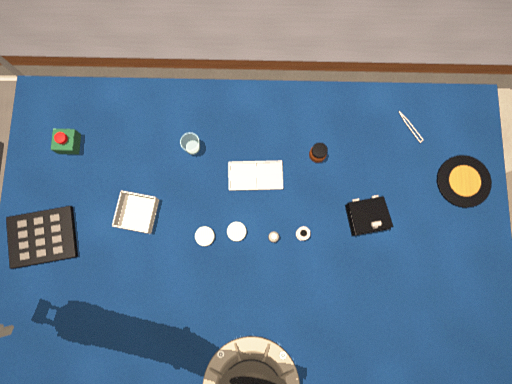

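View pics/side0.png

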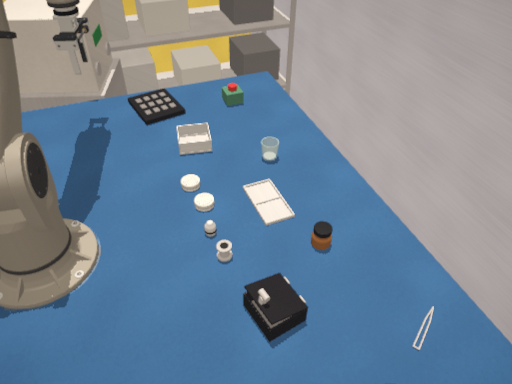

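The top view shows the carriers at (204,236) and (236,231), the objective at (274,237), the stub at (303,233) and the tray at (256,175). The bin is at (136,212), the case at (369,215), the beaker at (190,143) and the jar at (319,152). The side view agrees. I'll enlarge both for exact pixels.

Run:
```python
import cv2,numpy as np
a=cv2.imread('pics/top0.png')
L=cv2.resize(a[125:255,100:260],None,fx=5,fy=5,interpolation=cv2.INTER_CUBIC)[:,:800]
R=cv2.resize(a[125:255,245:405],None,fx=5,fy=5,interpolation=cv2.INTER_CUBIC)
b=cv2.resize(np.vstack([a[185:255,100:260],a[145:200,215:375]]),None,fx=4.8,fy=4.8,interpolation=cv2.INTER_CUBIC)
c=cv2.resize(a[185:245,260:400],None,fx=5.7,fy=5.7,interpolation=cv2.INTER_CUBIC)
cv2.imwrite('pics/c1.png',cv2.resize(a[130:250,105:265],None,fx=5,fy=5,interpolation=cv2.INTER_CUBIC))
cv2.imwrite('pics/c2.png',cv2.resize(a[130:250,245:405],None,fx=5,fy=5,interpolation=cv2.INTER_CUBIC))
```

```text
(no output)
```

View pics/c1.png

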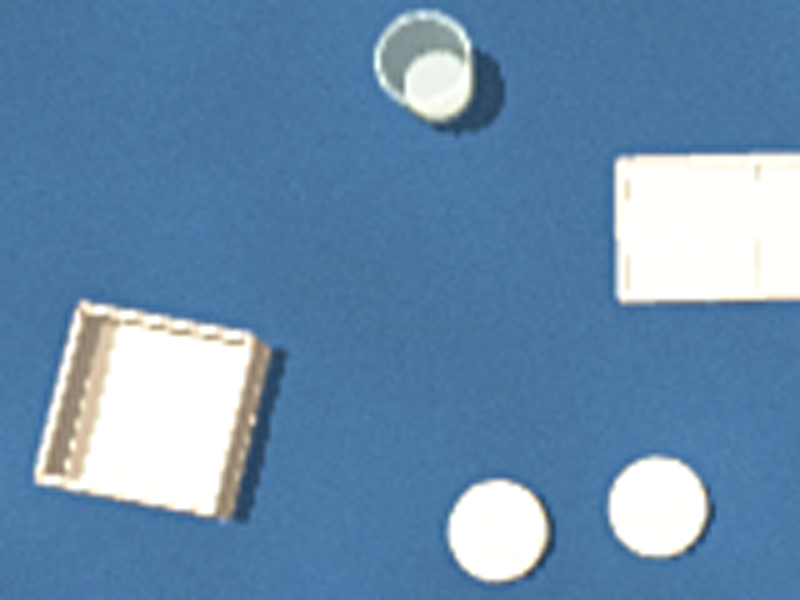

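View pics/c2.png

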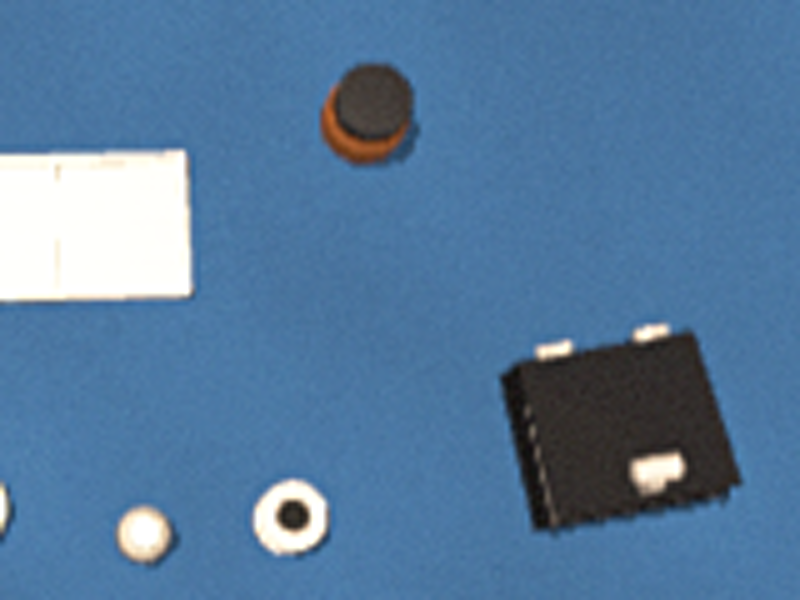

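The carriers are at crop 1 (499,530) and (659,507), and the bin rim corners are at (83,302), (38,482), (255,335) and (220,512). In crop 2 the objective is at (145,534), the stub at (291,517), the lid bar at (657,470), the hinges at (553,350) and (652,332), and the case base left edge runs (503,376) to (536,530).

```bash
cat > h.py <<'E'
from cell import sensors, imaging, env
import numpy as np, cv2
from scipy.spatial.transform import Rotation as R
def cam(n,s=None):
    c=imaging.calibration(n); f=192/np.tan(np.radians(c['fovy']/2))
    if n=='wrist':
        T=np.eye(4);T[:3,:3]=R.from_rotvec(s['orientation']).as_matrix();T[:3,3]=s['position'];T=T@c['mount']
        return f,c['cx'],c['cy'],T[:3,:3],T[:3,3]
    return f,c['cx'],c['cy'],R.from_rotvec(c['orientation']).as_matrix(),c['xyz']
def ray(n,u,v,z,s=None):
    f,cx,cy,M,p=cam(n,s); d=M@np.array([(u-cx)/f,-(v-cy)/f,-1]); return p+d*(z-p[2])/d[2]
def proj(n,P,s=None):
    f,cx,cy,M,p=cam(n,s); q=M.T@(np.array(P)-p); return cx+f*q[0]/-q[2], cy-f*q[1]/-q[2]
def snap(n,name):
    s=sensors.state(); im=imaging.snapshot(n); cv2.imwrite(f'pics/{name}.png',im); return s,im
def tool(P,yaw=None):
    "shift in tool axes mm from present TCP to world P"
    s=sensors.state(); M=R.from_rotvec(s['orientation']).as_matrix(); return M.T@(np.array(P)-s['position'])*1e3
E
python3 - <<'E'
from h import *
np.set_printoptions(precision=4,suppress=True)
def c(u,v,o,z): return ray('top',(u+.5)/5-.5+o,(v+.5)/5-.5+130,z)
A=105;B=245
for n,u,v,o,z in [('ca',499,530,A,.022),('cb',659,507,A,.022),('obj',145,534,B,.028),('stub',291,517,B,.04),
 ('bTL',83,302,A,.045),('bBL',38,482,A,.045),('bTR',255,335,A,.045),('bBR',220,512,A,.045),
 ('tTL',616,156,A,.01),('tBL',619,302,A,.01),('tTR',187,150,B,.01),('tBR',191,297,B,.01),
 ('h1',553,350,B,.0465),('h2',652,332,B,.0465),('bar',657,468,B,.082),('base1',503,376,B,0),('base2',536,530,B,0),('jar',373,102,B,.06),('beak',423,58,A,.06)]:
    print(n,c(u,v,o,z)[:2])
s=sensors.state();print(R.from_rotvec(s['orientation']).as_matrix())
E
```

```text
ca [0.43   0.1505]
cb [0.4457 0.0536]
obj [ 0.4309 -0.0596]
stub [ 0.4417 -0.1466]
bTL [0.5621 0.4063]
bBL [0.4521 0.4246]
bTR [0.5436 0.3004]
bBR [0.4361 0.3146]
tTL [0.6688 0.0874]
tBL [0.5746 0.0827]
tTR [ 0.676  -0.0847]
tBR [ 0.5809 -0.0878]
h1 [ 0.5451 -0.3051]
h2 [ 0.5573 -0.3655]
bar [ 0.4705 -0.3551]
base1 [ 0.5358 -0.2846]
base2 [ 0.4397 -0.3029]
jar [ 0.695  -0.1954]
beak [0.7157 0.2043]
[[-0.9583  0.2858 -0.0002]
 [ 0.2858  0.9583 -0.0009]
 [-0.0001 -0.0009 -1.    ]]
```

```bash
cat >> h.py <<'E'
def psi_now(s): m=R.from_rotvec(s['orientation']).as_matrix(); return np.arctan2(m[1,1],m[0,1])
def plan(P,psi,p0=None,a0=None,step=50.,ang=.17):
    "suggest rows (tool shift mm, turn) for a straight move to P with tool-y heading psi"
    s=sensors.state(); p=np.array(s['position'] if p0 is None else p0); a=psi_now(s) if a0 is None else a0
    d=np.array(P)-p; t=a-psi; t=(t+np.pi/2)%np.pi-np.pi/2
    n=int(max(1,np.ceil(np.linalg.norm(d)*1e3/step),np.ceil(abs(t)/ang)))
    for i in range(n):
        h=a-t*i/n; y=np.array([np.cos(h),np.sin(h),0]); x=np.array([-y[1],y[0],0]); x=np.cross(y,[0,0,-1])
        w=d/n*1e3; print('%.0f %.0f %.0f %.3f'%(x@w,y@w,-w[2],t/n),end='; ')
    print('| from',np.round(p,3),round(a,3),'n',n)
E
python3 -c "
from h import *
plan((.430,.1505,.16),0)"
```

```text
-31 -34 4 0.107; -34 -30 4 0.107; -37 -27 4 0.107; -40 -23 4 0.107; -42 -18 4 0.107; -44 -14 4 0.107; -45 -9 4 0.107; -46 -4 4 0.107; -46 1 4 0.107; -45 6 4 0.107; -45 11 4 0.107; -43 15 4 0.107; | from [0.193 0.647 0.213] 1.281 n 12
```

```bash
python3 -m creep '-31 -34 4 0.107 1; -34 -30 4 0.107 1; -37 -27 4 0.107 1; -40 -23 4 0.107 1; -42 -18 4 0.107 1' 20
python3 -m creep '-44 -14 4 0.107 1; -45 -9 4 0.107 1; -46 -4 4 0.107 1; -46 1 4 0.107 1; -45 6 4 0.107 1'
python3 -m creep '-45 11 4 0.107 1; -43 15 4 0.107 1; 0 0 0 0 1; 0 0 0 0 1'
python3 - <<'E'
from h import *
s,im=snap('wrist','w1')
print(s['position'],psi_now(s))
for n,P in [('ca',(.430,.1505,.022)),('cb',(.4457,.0536,.022)),('tray',(.625,0,.01))]: print(n,proj('wrist',P,s))
plan((.430,.1505,.016),0)
E
```

```text
clock: 0.78
position: [0.2918, 0.4386, 0.1933]
orientation: [-1.264, -2.876, 0.0]
ft_force: [0.2, 0.3, 0.5]
width: 0.0941
grip_force: 0.0
clock: 1.4
position: [0.3905, 0.2313, 0.1734]
orientation: [-1.979, -2.439, -0.0]
ft_force: [0.9, 1.2, -0.0]
width: 0.094
grip_force: 0.0
clock: 1.9
position: [0.4294, 0.1502, 0.1654]
orientation: [-2.224, -2.219, 0.0]
ft_force: [0.4, 0.4, 0.2]
width: 0.0942
grip_force: 0.0
[0.42943654 0.15023989 0.16544456] -0.0021694895300958033
ca (np.float64(253.4456873448152), np.float64(183.19179080805344))
cb (np.float64(266.11594270984335), np.float64(257.73757298229935))
tray (np.float64(397.6086903142495), np.float64(288.8354031470519))
-0 0 50 -0.000; -0 0 50 -0.000; -0 0 50 -0.000; | from [0.429 0.151 0.165] -0.001 n 3
```

View pics/w1.png

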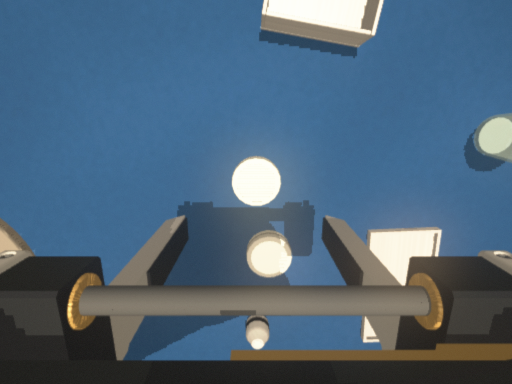

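The wrist view shows carrier a at (256,181) and carrier b at (269,254), both within 4 px (about 4 mm) of the prediction. Descending.

```bash
python3 -m creep '1 2 45 0 1; 0 0 45 0 1; 0 0 40 0 1; 0 0 19 0 1; 0 0 0 0 1' 15
python3 -m creep '0 0 0 0 -1; 0 0 0 0 -1; 0 0 0 0 -1; 0 0 0 0 -1; 0 0 0 0 -1' 15
python3 -c "
from h import *
print(sensors.state()['position'])
y=np.array([-.041,1.]);t=np.array([.625,0])
print(t+.0415*y,t-.0415*y)
P=t+.0415*y
plan((.430,.1505,.12),.0)
plan((*P,.12),-.0,p0=(.430,.1505,.12),a0=0)"
```

```text
clock: 2.58
position: [0.4306, 0.1512, 0.0154]
orientation: [-2.222, -2.22, 0.004]
ft_force: [0.1, 0.2, 0.7]
width: 0.0936
grip_force: 0.0
clock: 3.2
position: [0.4318, 0.151, 0.0168]
orientation: [-2.225, -2.218, -0.001]
ft_force: [-1.7, -1.0, 8.1]
width: 0.0573
grip_force: 15.0
[0.43183562 0.15104681 0.01681758]
[0.6232985 0.0415   ] [ 0.6267015 -0.0415   ]
-0 -1 -34 -0.001; -0 -1 -34 -0.001; -0 -1 -34 -0.001; | from [0.432 0.151 0.017] -0.003 n 3
-22 39 -0 0.000; -22 39 -0 0.000; -22 39 -0 0.000; -22 39 -0 0.000; -22 39 -0 0.000; | from [0.43 0.15 0.12] 0 n 5
```

```bash
python3 -m creep '0 0 -20 0 -1; 0 0 -35 0 -1; 0 0 -25 0 -1; -22 39 0 0 -1; -22 39 0 0 -1'
python3 -m creep '-22 39 0 0 -1; -22 39 0 0 -1; -22 39 0 0 -1; 0 0 0 0 -1; 0 0 0 0 -1'
python3 - <<'E'
from h import *
s,im=snap('wrist','w2')
print(s['position'],psi_now(s)); print([proj('wrist',(x,y,.01),s) for x,y in[(.669,.087),(.575,.083),(.581,-.088),(.672,-.085)]])
plan((.6233,.0415,.03),0)
E
```

```text
clock: 3.82
position: [0.5105, 0.1068, 0.0971]
orientation: [-2.223, -2.22, -0.002]
ft_force: [0.1, 0.5, -0.6]
width: 0.0578
grip_force: 15.0
clock: 4.45
position: [0.6257, 0.0402, 0.0961]
orientation: [-2.225, -2.217, 0.001]
ft_force: [-0.1, -0.0, -0.3]
width: 0.0578
grip_force: 15.0
[0.62572792 0.04019633 0.09606366] -0.003393606123163701
[(np.float64(299.0054325974753), np.float64(148.51849681528992)), (np.float64(198.0632617982759), np.float64(153.17175525219506)), (np.float64(212.38182592035596), np.float64(309.80227534939297)), (np.float64(295.74612392471676), np.float64(307.26712777931976))]
0 -1 33 -0.001; 0 -1 33 -0.001; | from [0.626 0.041 0.096] -0.003 n 2
```

View pics/w2.png

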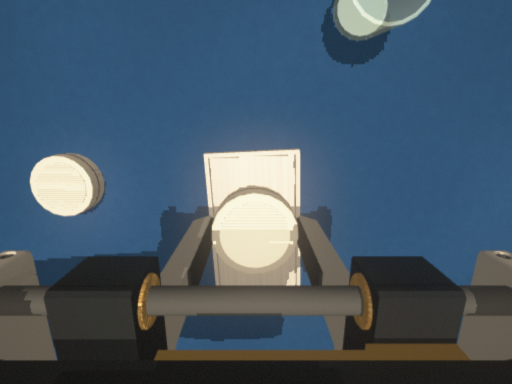

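The tray's far corners are at (300,150) and (205,155). The carrier, at (255,230), sits centred over the +y bay. Lowering.

```bash
python3 -m creep '0 0 40 0 -1; 0 0 22 0 -1; 0 0 7 0 -1; 0 0 4 0 -1; 0 0 1 0 -1'
python3 -m creep '0 0 1 0 -1; 0 0 0 0 -1; 0 0 0 0 -1'
```

```text
clock: 5.12
position: [0.6266, 0.0405, 0.0231]
orientation: [2.224, 2.218, 0.001]
ft_force: [-0.2, 0.6, 0.8]
width: 0.0575
grip_force: 15.0
clock: 5.5
position: [0.6264, 0.0403, 0.0217]
orientation: [2.225, 2.218, 0.0]
ft_force: [0.1, -0.2, -1.1]
width: 0.0574
grip_force: 15.0
```

```bash
python3 -m creep '0 0 0.7 0 -1; 0 0 0 0 0.5; 0 0 0 0 1; 0 0 0 0 1; 0 0 -30 0 1'
python3 -m creep '0 0 -45 0 1; 0 0 -10 0 1; 0 0 0 0 1'
python3 -c "
from h import *
plan((.448,.057,.105),0)"
```

```text
clock: 6.12
position: [0.625, 0.0401, 0.0494]
orientation: [-2.223, -2.217, 0.005]
ft_force: [0.5, -0.4, 0.3]
width: 0.0925
grip_force: 0.0
clock: 6.5
position: [0.6265, 0.0405, 0.1061]
orientation: [2.224, 2.218, 0.002]
ft_force: [0.4, 0.6, -1.2]
width: 0.094
grip_force: 0.0
4 -45 0 -0.001; 4 -45 0 -0.001; 4 -45 0 -0.001; 4 -45 0 -0.001; | from [0.627 0.04  0.106] -0.003 n 4
```

```bash
python3 -m creep '4 -45 0 0 1; 4 -45 0 0 1; 4 -45 0 0 1; 4 -44 0 0 1; 0 0 0 0 1'
python3 -m creep '0 0 45 0 1; 0 0 30 0 1; 0 0 14 0 1; 0 0 0 0 1'
python3 -m creep '0 0 0 0 -1; 0 0 0 0 -1; 0 0 0 0 -1; 0 0 0 0 -1; 0 0 0 0 -1' 15
python3 -c "
from h import *
s=sensors.state();plan((.630,-.0425,.09),0,p0=(*s['position'][:2],.09))"
```

```text
clock: 7.12
position: [0.4439, 0.057, 0.1047]
orientation: [-2.222, -2.218, 0.003]
ft_force: [0.5, -0.1, -0.3]
width: 0.0938
grip_force: 0.0
clock: 7.62
position: [0.4471, 0.0563, 0.0161]
orientation: [-2.225, -2.217, 0.003]
ft_force: [0.8, -0.2, -0.3]
width: 0.0938
grip_force: 0.0
clock: 8.25
position: [0.4476, 0.0569, 0.0171]
orientation: [2.225, 2.218, 0.001]
ft_force: [-1.4, -0.4, 7.2]
width: 0.0575
grip_force: 15.0
-20 37 -0 -0.001; -20 37 -0 -0.001; -20 37 -0 -0.001; -20 37 -0 -0.001; -20 36 -0 -0.001; | from [0.448 0.057 0.09 ] -0.003 n 5
```

```bash
python3 -m creep '0 0 -20 0 -1; 0 0 -35 0 -1; 0 0 -25 0 -1; -20 37 0 0 -1; -20 37 0 0 -1'
python3 -m creep '-20 37 0 0 -1; -20 37 0 0 -1; -20 36 0 0 -1; 0 0 0 0 -1; 0 0 0 0 -1'
python3 -c "
from h import *
s=sensors.state();print(s['position']);print(tool((.630,-.0425,.0215)))"
```

```text
clock: 8.88
position: [0.5224, 0.0168, 0.0974]
orientation: [-2.223, -2.22, -0.002]
ft_force: [0.3, 0.2, 0.5]
width: 0.0577
grip_force: 15.0
clock: 9.5
position: [0.6303, -0.0437, 0.0963]
orientation: [-2.225, -2.217, 0.001]
ft_force: [-0.6, 1.1, -0.2]
width: 0.0577
grip_force: 15.0
[ 0.63029014 -0.04371907  0.09630296]
[ 1.22066714 -0.20117765 74.80322557]
```

Next: stub at about (.445,-.1435), using the observed +3 mm offset.

```bash
python3 -m creep '1 0 40 0 -1; 0 0 22 0 -1; 0 0 7 0 -1; 0 0 4 0 -1; 0 0 1 0 -1'
python3 -m creep '0 0 1 0 -1; 0 0 0 0 -1; 0 0 0 0 0.5; 0 0 0 0 1; 0 0 0 0 1'
python3 -m creep '0 0 -30 0 1; 0 0 -45 0 1; 0 0 -45 0 1; 0 0 0 0 1'
python3 - <<'E'
from h import *
s,im=snap('top','t2'); cv2.imwrite('pics/t2c.png',cv2.resize(im[150:250,210:370],None,fx=5,fy=5,interpolation=cv2.INTER_CUBIC))
plan((.443,-.145,.14),-.5)
E
```

```text
clock: 10.12
position: [0.6315, -0.0428, 0.0234]
orientation: [2.224, 2.218, 0.001]
ft_force: [-0.9, 1.0, -0.3]
width: 0.0572
grip_force: 15.0
clock: 10.75
position: [0.6311, -0.0428, 0.0219]
orientation: [2.225, 2.218, 0.0]
ft_force: [-0.1, -0.3, 0.7]
width: 0.0837
grip_force: 0.0
clock: 11.25
position: [0.6329, -0.043, 0.1451]
orientation: [2.223, 2.216, 0.007]
ft_force: [0.7, -0.0, -0.4]
width: 0.0937
grip_force: 0.0
-21 -38 1 0.099; -24 -35 1 0.099; -28 -33 1 0.099; -31 -30 1 0.099; -34 -27 1 0.099; | from [ 0.632 -0.043  0.143] -0.003 n 5
```

View pics/t2c.png

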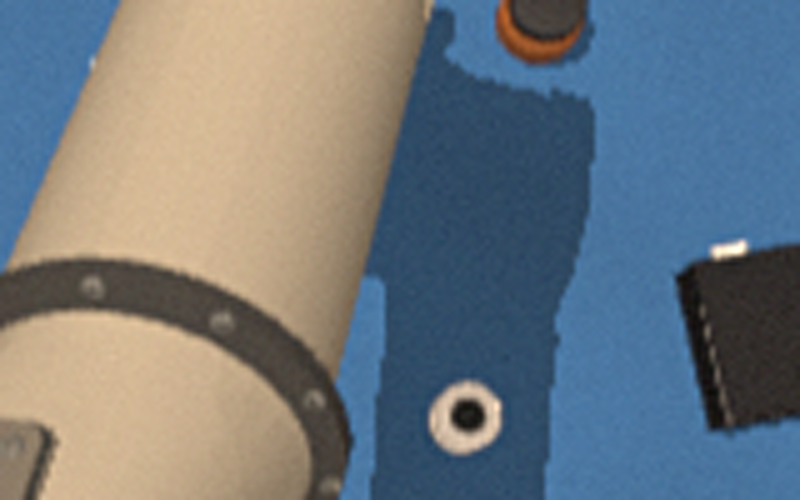

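The arm covers the tray here, so I'll check it later. The stub stands clear at crop (465,415).

```bash
python3 -m creep '-25 -47 2 0 1; -25 -47 2 0 1; -25 -47 2 0 1; -26 -47 2 0 1; 0 0 0 0 1'
python3 - <<'E'
from h import *
s,im=snap('wrist','w3')
print(s['position'],psi_now(s)); print([proj('wrist',P,s) for P in[(.4417,-.1466,.04),(.4309,-.0596,.042)]])
plan((.444,-.1445,.028),0)
E
```

```text
clock: 11.92
position: [0.439, -0.1445, 0.1329]
orientation: [-2.227, -2.212, 0.001]
ft_force: [1.2, 0.2, 0.4]
width: 0.0942
grip_force: 0.0
[ 0.43902441 -0.14446542  0.132871  ] -0.006596569196365207
[(np.float64(255.53537899016774), np.float64(197.31881529850003)), (np.float64(243.1225616568968), np.float64(106.25747831530346))]
-0 1 35 -0.002; -0 1 35 -0.002; -0 1 35 -0.002; | from [ 0.441 -0.144  0.133] -0.005 n 3
```

View pics/w3.png

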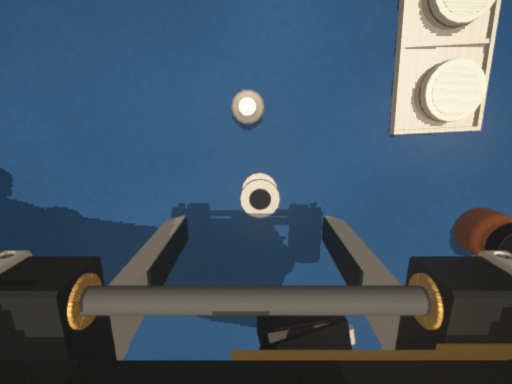

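The stub is at (260,199) and the objective nose at (247,106), so both are about 4 mm further in +x than the top view gave. Grasping the stub.

```bash
python3 -m creep '-2 4 40 0 1; 0 0 40 0 1; 0 0 25 0 1; 0 0 0 0 1' 30
python3 -m creep '0 0 0 0 -1; 0 0 0 0 -1; 0 0 0 0 -1; 0 0 0 0 -1; 0 0 0 0 -1' 30
python3 -m creep '0 0 0 0 -1; 0 0 -40 0 -1; 0 0 -55 0 -1; 0 0 -35 0 -1; 0 0 0 0 -1'
python3 -c "
from h import *
plan((.5,.360,.16),.6)"
```

```text
clock: 12.48
position: [0.4458, -0.1449, 0.027]
orientation: [-2.222, -2.217, 0.005]
ft_force: [-0.6, 0.1, 1.3]
width: 0.0937
grip_force: 0.0
clock: 13.1
position: [0.4469, -0.1452, 0.029]
orientation: [2.225, 2.218, 0.0]
ft_force: [0.1, 1.0, -0.0]
width: 0.0475
grip_force: 0.0
clock: 13.72
position: [0.4481, -0.1452, 0.1607]
orientation: [2.223, 2.217, 0.006]
ft_force: [-1.1, -0.8, -1.5]
width: 0.039
grip_force: 30.0
46 5 0 -0.055; 46 7 0 -0.055; 45 10 0 -0.055; 45 12 0 -0.055; 44 14 0 -0.055; 43 17 0 -0.055; 42 19 0 -0.055; 41 21 0 -0.055; 40 24 0 -0.055; 38 26 0 -0.055; 37 28 0 -0.055; | from [ 0.448 -0.145  0.161] -0.003 n 11
```

```bash
python3 -m creep '46 5 0 0 -1; 46 5 0 0 -1; 46 5 0 0 -1; 46 5 0 0 -1; 46 5 0 0 -1'
python3 -m creep '46 5 0 0.03 -1; 46 5 0 0.03 -1; 46 5 0 0.03 -1; 46 5 0 0.03 -1; 46 5 0 0.03 -1'
python3 -c "
from h import *
plan((.501,.360,.16),-.165)"
```

```text
clock: 14.35
position: [0.4718, 0.0862, 0.1576]
orientation: [-2.224, -2.218, 0.002]
ft_force: [0.7, -0.4, -2.0]
width: 0.0393
grip_force: 30.0
clock: 14.98
position: [0.5114, 0.3137, 0.157]
orientation: [-2.385, -2.044, 0.003]
ft_force: [1.0, -0.7, -1.5]
width: 0.0387
grip_force: 30.0
44 -17 -3 0.011; | from [0.511 0.314 0.157] -0.154 n 1
```

```bash
python3 -m creep '44 -17 0 0.01 -1; 0 0 0 0 -1; 0 0 0 0 -1'
python3 - <<'E'
from h import *
s,im=snap('wrist','w4'); s2,im2=snap('top','t4')
print(s['position'],psi_now(s)); print([proj('wrist',P,s) for P in[(.5621,.4063,.045),(.4521,.4246,.045)]])
cv2.imwrite('pics/m4.png',np.hstack([cv2.resize(im,(400,300)),cv2.resize(im2[120:240,215:375],(400,300),interpolation=cv2.INTER_CUBIC)]))
print(tool((.501,.360,.034)))
E
```

```text
clock: 15.35
position: [0.5014, 0.3576, 0.1573]
orientation: [2.395, 2.033, -0.003]
ft_force: [0.3, 0.1, -2.6]
width: 0.0384
grip_force: 30.0
[0.50140028 0.35762296 0.15732669] -0.1630691768284241
[(np.float64(304.2763638935328), np.float64(134.9200045657251)), (np.float64(193.92225900232035), np.float64(134.72298549680232))]
[  2.83831527  -1.39099361 124.14026583]
```

View pics/m4.png

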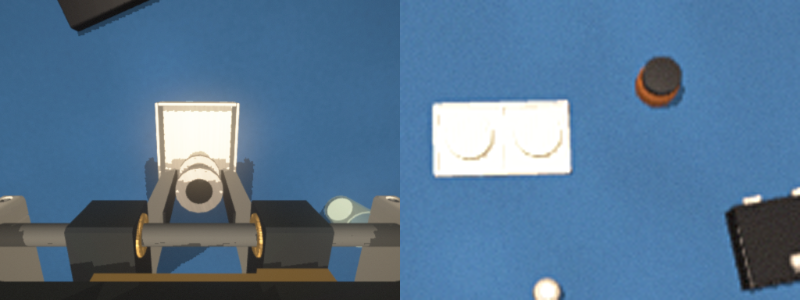

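Both carriers sit in their bays, at crop (470,137) and (537,132). The bin's far rim, (156–239, 103) in the half-size view, is centred on the held stub. Lowering the stub.

```bash
python3 -m creep '2 0 45 0 -1; 0 0 45 0 -1; 0 0 20 0 -1; 0 0 9 0 -1; 0 0 3 0 -1'
python3 -m creep '0 0 1 0 -1; 0 0 0 0 -1'
```

```text
clock: 16.08
position: [0.5027, 0.3606, 0.0374]
orientation: [2.395, 2.033, 0.001]
ft_force: [0.2, -0.5, -2.6]
width: 0.0387
grip_force: 30.0
clock: 16.32
position: [0.5024, 0.3609, 0.0366]
orientation: [-2.395, -2.033, -0.002]
ft_force: [0.2, 0.4, -1.2]
width: 0.039
grip_force: 30.0
```

```bash
python3 -m creep '0 0 1 0 -1; 0 0 1 0 -1; 0 0 0 0 -1; 0 0 0 0 -1'; python3 -m creep '0 0 1 0 -1; 0 0 0 0 -1; 0 0 0 0 -1'
```

```text
clock: 16.82
position: [0.5021, 0.3605, 0.0337]
orientation: [2.395, 2.033, -0.0]
ft_force: [0.7, 0.7, -0.6]
width: 0.0388
grip_force: 30.0
clock: 17.2
position: [0.5022, 0.3605, 0.0329]
orientation: [-2.395, -2.033, -0.0]
ft_force: [-0.3, -0.2, 1.8]
width: 0.0388
grip_force: 30.0
```

Contact at the floor. Releasing, then going to the case.

```bash
python3 -m creep '0 0 0 0 0.3; 0 0 0 0 0.3; 0 0 0 0 0.3; 0 0 -40 0 0.3; 0 0 -60 0 0.3' 
python3 -m creep '0 0 -60 0 0.3; 0 0 -25 0 0.3; 0 0 0 0 0.3'
python3 -c "
from h import *
plan((.47,-.355,.22),-1.376)"
```

```text
clock: 17.82
position: [0.5012, 0.3598, 0.1326]
orientation: [2.395, 2.033, -0.005]
ft_force: [0.1, 0.7, -0.1]
width: 0.0612
grip_force: 0.0
clock: 18.2
position: [0.5028, 0.3611, 0.2198]
orientation: [-2.394, -2.033, -0.005]
ft_force: [0.9, -0.5, -1.1]
width: 0.0615
grip_force: 0.0
-47 6 -0 0.081; -47 9 -0 0.081; -46 13 -0 0.081; -45 17 -0 0.081; -43 20 -0 0.081; -41 24 -0 0.081; -39 27 -0 0.081; -37 30 -0 0.081; -35 33 -0 0.081; -32 36 -0 0.081; -29 38 -0 0.081; -26 40 -0 0.081; -22 42 -0 0.081; -19 44 -0 0.081; -15 45 -0 0.081; | from [0.503 0.361 0.22 ] -0.163 n 15
```

```bash
python3 -m creep '-47 6 0 0.081 0.3; -47 9 0 0.081 0.3; -46 13 0 0.081 0.3; -45 17 0 0.081 0.3; -43 20 0 0.081 0.3' 
python3 -m creep '-41 24 0 0.081 0.3; -39 27 0 0.081 0.3; -37 30 0 0.081 0.3; -35 33 0 0.081 0.3; -32 36 0 0.081 0.3'
python3 -m creep '-29 38 0 0.081 0.3; -26 40 0 0.081 0.3; -22 42 0 0.081 0.3; -19 44 0 0.081 0.3; -15 45 0 0.081 0.3'
python3 -m creep '0 0 0 0 0.3; 0 0 0 0 0.3'
python3 - <<'E'
from h import *
s,im=snap('wrist','w5')
print(s['position'],psi_now(s)); print([proj('wrist',P,s) for P in[(.47,-.355,.09),(.545,-.305,.0465),(.557,-.3655,.0465)]])
E
```

```text
clock: 18.82
position: [0.49, 0.1206, 0.2167]
orientation: [2.757, 1.506, -0.002]
ft_force: [1.0, 0.4, -0.7]
width: 0.0608
grip_force: 0.0
clock: 19.45
position: [0.4788, -0.1177, 0.217]
orientation: [-3.003, -0.922, 0.001]
ft_force: [1.3, 0.7, -0.9]
width: 0.0611
grip_force: 0.0
clock: 20.08
position: [0.4666, -0.3555, 0.2165]
orientation: [-3.127, -0.298, 0.003]
ft_force: [0.2, -0.4, 0.5]
width: 0.0613
grip_force: 0.0
clock: 20.32
position: [0.4666, -0.3539, 0.2167]
orientation: [-3.126, -0.302, 0.003]
ft_force: [0.6, -0.2, 0.6]
width: 0.0607
grip_force: 0.0
[ 0.4666433  -0.35393682  0.21671689] -1.378150898496726
[(np.float64(255.9526214925053), np.float64(185.61754079083136)), (np.float64(226.6756927179766), np.float64(108.86627315636953)), (np.float64(278.56912422690516), np.float64(108.68871837182837))]
```

View pics/w5.png

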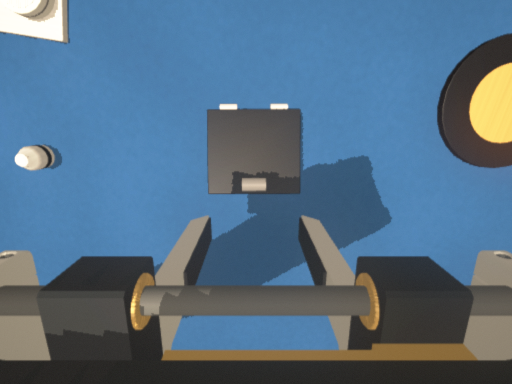

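The bar is at (254,185), the hinges at (228,106) and (279,106), and the lid corners at (207,110), (300,110), (208,193) and (301,193), so the tool is square to the case. I'll fit the case pose and lid angle.

```bash
cat > fit.py <<'E'
from h import *
from scipy.optimize import least_squares
def lid(p,th,x,y,z):
    a=x-.05; b=z-.0465; c,s=np.cos(th),np.sin(th)   # rotate about hinge, opening upward
    X=.05+a*c+b*s; Z=.0465-a*s+b*c
    cy,sy=np.cos(p[2]),np.sin(p[2])
    return np.array([p[0]+cy*X-sy*y,p[1]+sy*X+cy*y,Z])
E
python3 - <<'E'
from fit import *
s={'position':np.array([.4666433,-.35393682,.21671689]),'orientation':R.from_euler('zx',[0,0]).as_rotvec()}
s=sensors.state(); print(s['position'])
ob=[((.05,.055,.0525),(207,110)),((.05,-.055,.0525),(300,110)),((-.05,.055,.0525),(208,193)),((-.05,-.055,.0525),(301,193)),((-.038,0,.0815),(254,183))]
def f(q,full=False):
    return np.ravel([np.array(proj('wrist',lid(q[:3],q[3],*X),s))-u for X,u in ob])
r=least_squares(f,[.5,-.348,.195,.15]);print(r.x,r.fun.round(1))
for th in (r.x[3],.05,.2):
    rr=least_squares(lambda q:f([*q,th]),r.x[:3]);print(th,rr.x,rr.cost,'bar',lid(rr.x,th,-.038,0,.0745),tool(lid(rr.x,th,-.038,0,.0745)))
E
```

```text
[ 0.46709138 -0.35333619  0.21697236]
[ 0.50126743 -0.34604781  0.19915624  0.25259772] [-0.3 -1.1  0.8 -1.6 -0.7  1.4  0.1  1.   0.   0.5]
0.2525977198295469 [ 0.50126743 -0.34604781  0.19915624] 4.0348839568661745 bar [ 0.47361534 -0.35162888  0.09560443] [  6.85271483  -0.313049   121.3614241 ]
0.05 [ 0.50252863 -0.34574634  0.19885772] 17.974875486253673 bar [ 0.46675715 -0.35295505  0.07886317] [-1.15655253e-01 -3.18295553e-01  1.38109706e+02]
0.2 [ 0.50181512 -0.34592483  0.19909082] 5.1240695361869335 bar [ 0.47173809 -0.35199328  0.09142477] [  4.944634    -0.31346389 125.54301031]
```

```bash
python3 -m creep '5 0 50 0 0.3; 0 0 50 0 0.3; 0 0 22 0 0.3; 0 0 7 0 0.3; 0 0 0 0 0.3' 15
python3 -m creep '0 0 0 0 -1; 0 0 0 0 -1; 0 0 0 0 -1; 0 0 0 0 -1' 15
python3 - <<'E'
from h import *
s=sensors.state();print(s['position'],s['ft_force'],s['width'],s['grip_force'],psi_now(s))
s,im=snap('wrist','w6');s,i2=snap('side','s6')
cv2.imwrite('pics/m6.png',np.hstack([cv2.resize(im,(400,300)),cv2.resize(i2[240:360,200:360],(400,300),interpolation=cv2.INTER_CUBIC)]))
E
```

```text
clock: 21.0
position: [0.4726, -0.3536, 0.0898]
orientation: [3.126, 0.303, 0.001]
ft_force: [0.1, 0.2, 0.6]
width: 0.061
grip_force: 0.0
clock: 21.5
position: [0.4716, -0.3518, 0.0885]
orientation: [-3.124, -0.303, 0.002]
ft_force: [-2.2, 4.2, 0.7]
width: 0.0254
grip_force: 15.0
[ 0.47160522 -0.35179774  0.08852481] [-2.20785731  4.2094452   0.72009508] 0.02536405519828308 15.000776946544647 -1.3776198870420258
```

View pics/m6.png

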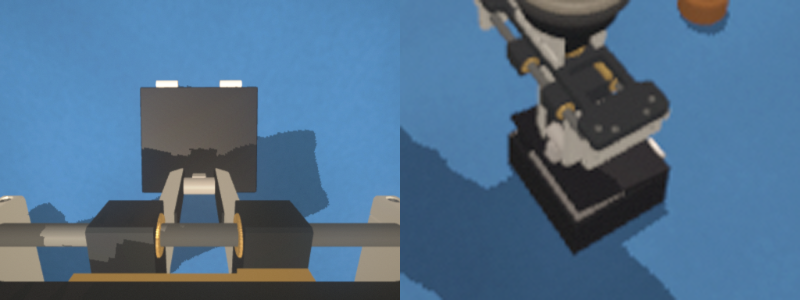

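The bar is gripped (width 25 mm) and the lid edge is visible. Computing the opening arc in tool x and z.

Run:
```python
import numpy as np
r=np.hypot(.088,.028)*1e3;p0=np.arctan2(28,88)
t=np.linspace(.2,1.66,12);X=-r*np.cos(p0+t);Z=r*np.sin(p0+t)
print('; '.join('%.1f 0 %.1f'%(a,-b) for a,b in zip(np.diff(X),np.diff(Z))))
```

```text
6.7 0 -10.3; 8.0 0 -9.3; 9.1 0 -8.2; 10.1 0 -6.9; 10.9 0 -5.5; 11.6 0 -4.0; 12.0 0 -2.4; 12.2 0 -0.8; 12.2 0 0.8; 12.0 0 2.4; 11.6 0 4.0
```

```bash
python3 -m creep '6.7 0 -10.3 0 -1; 8 0 -9.3 0 -1; 9.1 0 -8.2 0 -1; 10.1 0 -6.9 0 -1; 0 0 0 0 -1' 
python3 -m creep '10.9 0 -5.5 0 -1; 11.6 0 -4 0 -1; 12 0 -2.4 0 -1; 12.2 0 -0.8 0 -1; 0 0 0 0 -1'
python3 -m creep '12.2 0 0.8 0 -1; 12 0 2.4 0 -1; 11.6 0 4 0 -1; 0 0 0 0 -1; 0 0 0 0 -1'
```

```text
clock: 22.22
position: [0.5058, -0.3451, 0.1236]
orientation: [-3.124, -0.304, 0.001]
ft_force: [-2.6, 8.6, 0.9]
width: 0.0261
grip_force: 15.0
clock: 22.85
position: [0.552, -0.3358, 0.136]
orientation: [-3.124, -0.305, 0.001]
ft_force: [-2.2, 10.1, 2.8]
width: 0.026
grip_force: 15.0
clock: 23.48
position: [0.587, -0.3289, 0.1288]
orientation: [-3.124, -0.304, 0.001]
ft_force: [-0.8, 10.3, 1.7]
width: 0.0258
grip_force: 15.0
```

The lid followed to about 1.65 rad. Releasing and going to the objective.

```bash
python3 -m creep '0 0 0 0 0.3; 0 0 0 0 0.3; 0 0 0 0 0.3; 0 0 -40 0 0.3; 0 0 -40 0 0.3'
python3 - <<'E'
from h import *
s,im=snap('side','s7')
cv2.imwrite('pics/s7c.png',cv2.resize(im[180:360,180:360],None,fx=3,fy=3,interpolation=cv2.INTER_CUBIC))
plan((.4345,-.0596,.14),-.6)
E
```

```text
clock: 24.1
position: [0.586, -0.3313, 0.2099]
orientation: [3.127, 0.301, -0.001]
ft_force: [-0.7, 0.1, 0.3]
width: 0.0614
grip_force: 0.0
-14 -42 11 -0.111; -9 -44 11 -0.111; -4 -45 11 -0.111; 1 -45 11 -0.111; 6 -44 11 -0.111; 11 -43 11 -0.111; 15 -42 11 -0.111; | from [ 0.587 -0.333  0.215] -1.379 n 7
```

View pics/s7c.png

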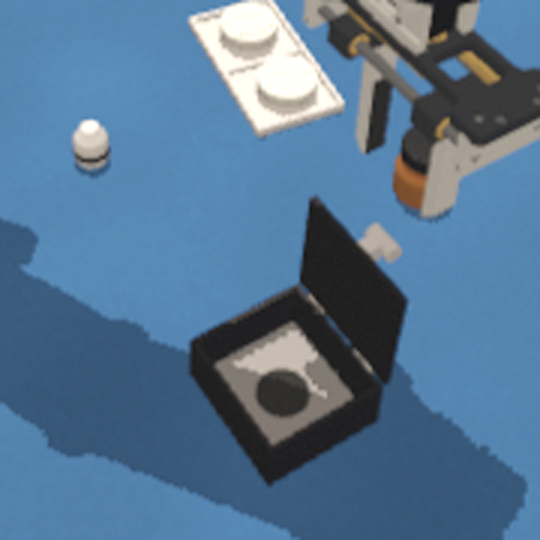

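The lid stands open past vertical, and the case interior is visible around crop (285,375). The objective is at crop (90,145).

```bash
python3 -m creep '-14 -42 8 -0.111 0.6; -9 -44 11 -0.111 0.6; -4 -45 11 -0.111 0.6; 1 -45 11 -0.111 0.6; 6 -44 11 -0.111 0.6' 
python3 -m creep '11 -43 11 -0.111 0.6; 15 -42 11 -0.111 0.6; 0 0 0 0 0.6; 0 0 0 0 0.6'
python3 - <<'E'
from h import *
s,im=snap('wrist','w8')
print(s['position'],psi_now(s)); u=proj('wrist',(.4345,-.0596,.042),s);print(u)
cv2.imwrite('pics/w8c.png',cv2.resize(im[100:280,130:380],None,fx=3,fy=3,interpolation=cv2.INTER_CUBIC))
print(tool((.4345,-.0596,.017)))
E
```

```text
clock: 24.78
position: [0.4772, -0.1342, 0.1567]
orientation: [2.922, 1.152, 0.001]
ft_force: [0.5, 0.7, 0.7]
width: 0.0756
grip_force: 0.0
clock: 25.28
position: [0.4353, -0.0578, 0.1354]
orientation: [2.78, 1.463, 0.002]
ft_force: [1.1, 0.4, 0.7]
width: 0.0755
grip_force: 0.0
[ 0.43534965 -0.05779467  0.13536482] -0.6018917350892978
(np.float64(253.2960292567893), np.float64(198.03594937696906))
[ -1.73224347  -0.13797864 118.36510901]
```

View pics/w8c.png

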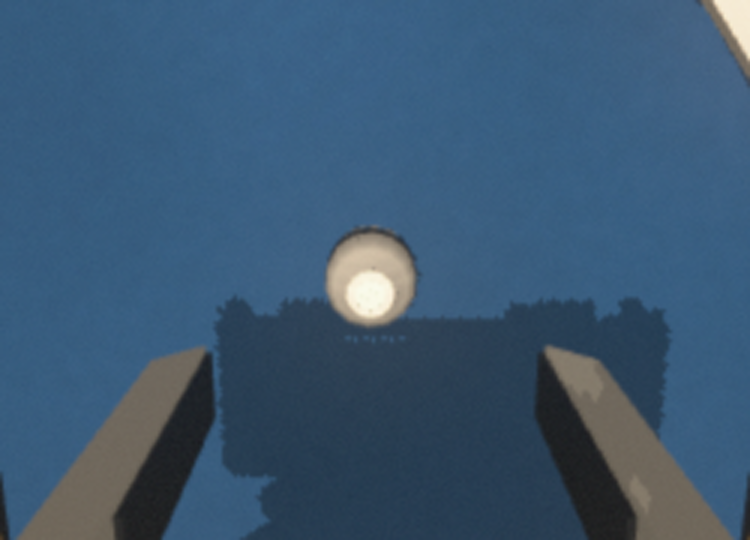

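The nose is at full-image pixel (253,198), exactly as predicted. Descending.

```bash
python3 -m creep '-2 0 45 0 0.6; 0 0 40 0 0.6; 0 0 25 0 0.6; 0 0 8 0 0.6; 0 0 0 0 0.6' 20
python3 -m creep '0 0 0 0 -1; 0 0 0 0 -1; 0 0 0 0 -1; 0 0 0 0 -1; 0 0 0 0 -1' 20
python3 -m creep '0 0 0 0 -1; 0 0 -40 0 -1; 0 0 -55 0 -1; 0 0 -55 0 -1; 0 0 0 0 -1'
python3 -c "
from h import *
plan((.5025,-.346,.17),-1.374)"
```

```text
clock: 25.95
position: [0.4339, -0.06, 0.0172]
orientation: [2.78, 1.462, -0.001]
ft_force: [1.1, 0.2, -0.4]
width: 0.0749
grip_force: 0.0
clock: 26.58
position: [0.4337, -0.059, 0.0171]
orientation: [-2.779, -1.464, -0.0]
ft_force: [-1.7, 0.5, 4.0]
width: 0.0313
grip_force: 20.0
clock: 27.2
position: [0.4355, -0.0586, 0.1699]
orientation: [-2.779, -1.465, -0.011]
ft_force: [-0.4, 0.7, -2.5]
width: 0.0312
grip_force: 20.0
-33 36 -0 0.129; -28 40 -0 0.129; -23 44 -0 0.129; -17 46 -0 0.129; -11 48 -0 0.129; -5 49 -0 0.129; | from [ 0.436 -0.059  0.17 ] -0.6 n 6
```

```bash
python3 -m creep '-33 36 0 0.129 -1; -28 40 0 0.129 -1; -23 44 0 0.129 -1; -17 46 0 0.129 -1; -11 48 0 0.129 -1'
python3 -m creep '-5 49 0 0.129 -1; 0 0 0 0 -1; 0 0 0 0 -1; 0 0 0 0 -1'
python3 - <<'E'
from h import *
s=sensors.state();print(s['position'],psi_now(s),tool((.5025,-.346,.023)))
s,im=snap('wrist','w9'); cv2.imwrite('pics/w9c.png',cv2.resize(im[40:300,80:430],None,fx=2,fy=2,interpolation=cv2.INTER_CUBIC))
from fit import *
print([np.round(proj('wrist',lid((.5025,-.346,.197),0,*P),s)) for P in[(.05,.055,.046),(.05,-.055,.046),(-.05,.055,.046),(-.05,-.055,.046)]])
E
```

```text
clock: 27.82
position: [0.4891, -0.2997, 0.1652]
orientation: [-3.101, -0.501, 0.003]
ft_force: [0.9, 0.4, -0.7]
width: 0.0315
grip_force: 20.0
clock: 28.32
position: [0.5003, -0.3451, 0.1664]
orientation: [-3.125, -0.309, 0.001]
ft_force: [0.1, -0.4, -1.4]
width: 0.0312
grip_force: 20.0
[ 0.50025547 -0.34513585  0.1664109 ] -1.3734336218286747 [  2.0733267    1.43502489 143.40889739]
[array([203., 142.]), array([308., 142.]), array([207., 231.]), array([304., 231.])]
```

View pics/w9c.png

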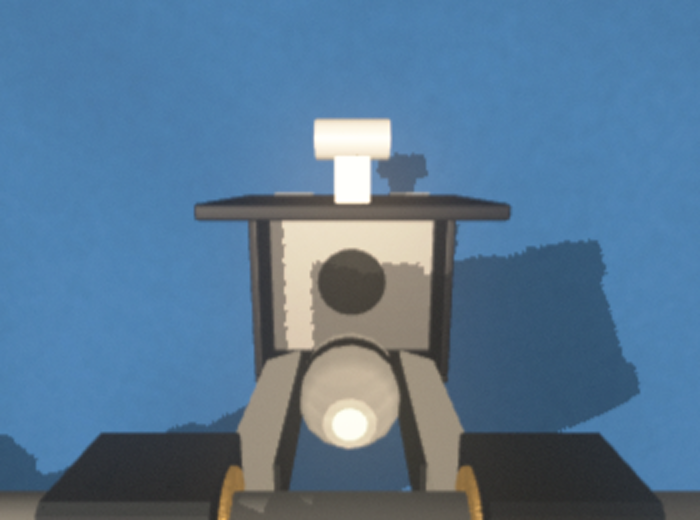

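The lid is open, with the bar at crop (352,138). The case's centre mark is at crop (351,282), which is full-image (255.5,181).

```bash
python3 -c "
from h import *
s=sensors.state();p=ray('wrist',255.5,181,.006,s);print(p,tool((*p[:2],.024)))"
```

```text
[ 0.50145389 -0.34618212  0.006     ] [  0.80290828   1.38320661 142.6773229 ]
```

```bash
python3 -m creep '1.5 1 45 0 -1; 0 0 45 0 -1; 0 0 30 0 -1; 0 0 12 0 -1; 0 0 6 0 -1'
python3 -m creep '0 0 2 0 -1; 0 0 1 0 -1; 0 0 0 0 -1; 0 0 0 0 -1'
```

```text
clock: 29.0
position: [0.5023, -0.3468, 0.0292]
orientation: [3.126, 0.308, 0.001]
ft_force: [-0.2, -1.4, -1.3]
width: 0.0316
grip_force: 20.0
clock: 29.5
position: [0.5021, -0.3471, 0.0263]
orientation: [3.126, 0.307, 0.001]
ft_force: [-0.7, -0.4, -1.3]
width: 0.0315
grip_force: 20.0
```

```bash
python3 -m creep '0 0 1 0 -1; 0 0 1 0 -1; 0 0 0 0 -1; 0 0 0 0 -1'; python3 -m creep '0 0 1 0 -1; 0 0 0 0 -1; 0 0 0 0 -1';python3 -m creep '0 0 1 0 -1; 0 0 0 0 -1; 0 0 0 0 -1'
```

```text
clock: 30.0
position: [0.5019, -0.3471, 0.024]
orientation: [3.127, 0.307, -0.0]
ft_force: [0.2, -0.5, -1.1]
width: 0.0313
grip_force: 20.0
clock: 30.38
position: [0.5019, -0.347, 0.023]
orientation: [3.127, 0.307, -0.0]
ft_force: [-0.1, 0.6, -1.4]
width: 0.0313
grip_force: 20.0
clock: 30.75
position: [0.502, -0.3471, 0.0221]
orientation: [3.126, 0.307, 0.0]
ft_force: [-1.2, 1.4, 3.8]
width: 0.0312
grip_force: 20.0
```

Contact (Fz went from −1.4 to +3.8). Releasing gently, rising, and going back to the bar where I left it.

```bash
python3 -m creep '0 0 0 0 0; 0 0 0 0 0.2; 0 0 0 0 0.2; 0 0 0 0 0.2; 0 0 -20 0 0.2' 
python3 -m creep '0 0 -50 0 0.3; 0 0 -50 0 0.3; 0 0 -50 0 0.3; 0 0 -15 0 0.3; 0 0 0 0 0.3' 
python3 -c "
from h import *
plan((.587,-.329,.21),-1.374)"
```

```text
clock: 31.38
position: [0.5012, -0.3467, 0.0418]
orientation: [-3.126, -0.307, 0.003]
ft_force: [-0.2, -0.0, 0.9]
width: 0.0563
grip_force: 0.0
clock: 32.0
position: [0.5022, -0.3471, 0.208]
orientation: [3.126, 0.307, 0.003]
ft_force: [0.7, -0.2, 0.4]
width: 0.0612
grip_force: 0.0
43 -1 -1 -0.000; 43 -1 -1 -0.000; | from [ 0.502 -0.347  0.208] -1.375 n 2
```

```bash
python3 - <<'E'
from h import *
s,im=snap('wrist','w10'); u=proj('wrist',(.502,-.347,.047),s);print('nose expected',u)
x,y=int(u[0]),int(u[1]); g=cv2.cvtColor(im,cv2.COLOR_BGR2GRAY)[y-30:y+30,x-30:x+30]
m=(g>235).astype(np.uint8);n,l,st,c=cv2.connectedComponentsWithStats(m)
print([(st[i,4],c[i]+[x-30,y-30]) for i in range(1,n) if st[i,4]>15])
E
python3 -m creep '43 -1 -1 0 0.3; 43 -1 -1 0 0.3; 0 0 40 0 0.3; 0 0 38 0 0.3; 0 0 3 0 0.3' 15
python3 -m creep '0 0 0 0 0.3; 0 0 0 0 -1; 0 0 0 0 -1; 0 0 0 0 -1; 0 0 0 0 -1' 15
```

```text
nose expected (np.float64(254.2110569455441), np.float64(181.96765980027956))
[(np.int32(61), array([254.42622951, 181.26229508]))]
clock: 32.67
position: [0.5839, -0.3273, 0.1244]
orientation: [-3.124, -0.306, 0.009]
ft_force: [-0.0, 0.5, -0.0]
width: 0.061
grip_force: 0.0
clock: 33.3
position: [0.5861, -0.3287, 0.1283]
orientation: [3.126, 0.307, 0.001]
ft_force: [1.4, -4.6, -2.1]
width: 0.0256
grip_force: 15.0
```

The objective nose is within 1 px of the expected upright position, and the bar is gripped. Closing along the reversed arc.

```bash
python3 -m creep '-11.6 0 -4 0 -1; -12 0 -2.4 0 -1; -12.2 0 -0.8 0 -1; -12.2 0 0.8 0 -1; 0 0 0 0 -1'
python3 -m creep '-12 0 2.4 0 -1; -11.6 0 4 0 -1; -10.9 0 5.5 0 -1; -10.1 0 6.9 0 -1; 0 0 0 0 -1'
python3 -m creep '-9.1 0 8.2 0 -1; -8 0 9.3 0 -1; -6.7 0 10.3 0 -1; 0 0 0 0 -1; 0 0 0 0 -1'
```

```text
clock: 33.92
position: [0.5377, -0.3384, 0.1346]
orientation: [3.126, 0.305, 0.0]
ft_force: [-0.5, -5.6, -1.5]
width: 0.0257
grip_force: 15.0
clock: 34.55
position: [0.494, -0.3471, 0.1153]
orientation: [3.126, 0.305, -0.0]
ft_force: [0.8, -7.0, 0.6]
width: 0.0257
grip_force: 15.0
clock: 35.17
position: [0.4711, -0.3517, 0.0876]
orientation: [3.126, 0.306, -0.001]
ft_force: [-0.3, -7.0, -1.7]
width: 0.0261
grip_force: 15.0
```

```bash
python3 -m creep '-3.8 0 7 0 -1; -2.6 0 6 0 -1; -1 0 2 0 -1; 0 0 0 0 -1; 0 0 0 0 -1'
python3 -m creep '0 0 2 0 -1; 0 0 0 0 -1; 0 0 0 0 -1'
python3 -m creep '0 0 2 0 -1; 0 0 0 0 -1; 0 0 0 0 -1'
```

```text
clock: 35.8
position: [0.4644, -0.353, 0.0728]
orientation: [3.126, 0.306, 0.0]
ft_force: [2.5, -6.7, -1.4]
width: 0.0262
grip_force: 15.0
clock: 36.17
position: [0.4642, -0.3531, 0.0713]
orientation: [3.126, 0.306, 0.001]
ft_force: [-1.3, -2.6, 12.0]
width: 0.0258
grip_force: 15.0
clock: 36.55
position: [0.4645, -0.3531, 0.0696]
orientation: [3.126, 0.306, 0.002]
ft_force: [-1.4, -1.8, 18.6]
width: 0.0254
grip_force: 15.0
```

Firm contact at 12–18 N. Releasing, then probing the bar top with closed fingers to confirm it is shut; contact is expected at TCP z ≈ 0.0895.

```bash
python3 -m creep '0 0 0 0 0.2; 0 0 0 0 0.2; 0 0 0 0 0.2; 0 0 -30 0 0.2; 0 0 -20 0 -1'
python3 -m creep '0 0 0 0 -1; 0 0 0 0 -1; 0 0 0 0 -1; 0 0 0 0 -1; 0 0 0 0 -1'
python3 -m creep '0 0 15 0 -1; 0 0 9 0 -1; 0 0 2 0 -1; 0 0 0 0 -1; 0 0 0 0 -1'
```

```text
clock: 37.17
position: [0.4644, -0.3525, 0.1197]
orientation: [3.126, 0.307, 0.0]
ft_force: [0.7, -0.4, -0.7]
width: 0.0497
grip_force: 0.0
clock: 37.8
position: [0.4643, -0.3524, 0.1185]
orientation: [-3.127, -0.307, 0.001]
ft_force: [0.8, -0.5, 0.3]
width: 0.0014
grip_force: 0.0
clock: 38.42
position: [0.4646, -0.3526, 0.093]
orientation: [3.126, 0.307, 0.0]
ft_force: [0.1, -0.3, 0.6]
width: 0.0006
grip_force: 0.0
```

```bash
python3 -m creep '0 0 2 0 -1; 0 0 0 0 -1; 0 0 0 0 -1'
python3 -m creep '0 0 2 0 -1; 0 0 0 0 -1; 0 0 0 0 -1'
python3 -m creep '0 0 1 0 -1; 0 0 0 0 -1; 0 0 0 0 -1'
```

```text
clock: 38.8
position: [0.4645, -0.3524, 0.0908]
orientation: [3.127, 0.307, -0.0]
ft_force: [-0.1, -0.7, 0.4]
width: 0.0005
grip_force: 0.0
clock: 39.17
position: [0.4645, -0.3527, 0.0897]
orientation: [-3.126, -0.307, -0.001]
ft_force: [-4.4, 5.2, 21.3]
width: 0.0006
grip_force: 10.4
clock: 39.55
position: [0.4645, -0.3528, 0.0892]
orientation: [-3.126, -0.306, -0.002]
ft_force: [-7.7, 6.9, 33.0]
width: 0.0002
grip_force: 16.4
```

Contact at 0.0897 means the lid is shut. Retreating and handing in.

```bash
python3 -m creep '0 0 -20 0 -1; 0 0 -45 0 -1; 0 0 -45 0 -1; 0 0 0 0 -1; 0 0 0 0 -1'
python3 -c "
from cell import env
print(env.finish_job())"
```

```text
clock: 40.17
position: [0.4645, -0.352, 0.1976]
orientation: [-3.126, -0.308, -0.0]
ft_force: [-0.2, 0.6, 0.2]
width: 0.0003
grip_force: 0.0
the job is handed in; nothing more can be done
None
```

I handed the job in at about 40 s with both carriers in their tray bays, the stub in the bin, and the objective upright in the case with the lid shut; the grader gave no verdict, and I did not look at the stub again after releasing it at floor contact.

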